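# Clear the glass lifter and set the straightedge to the panel

## Task

The two-cup glass lifter stands in the way along the near edge of the plywood panel: pick it up and set it down gently, cups down, flat on the floor of the grey tool tray. Then lay the straightedge, without dropping it, flat on the bench, flush against that near edge of the panel with its whole length on the edge, ready for marking out, and let go of it. Leave the tin, the screwdriver and the roll of tape where they are.

Things in the scene. Friction and masses are not known exactly. Their poses are not given: they have to be found in the camera images.
- lifter_center (a point): Glass lifter, loose, 0.5 kg, 84 mm high: black handle bar 168 x 24 x 24 mm, 56 to 80 mm above its underside, on two 20 mm posts over two round cups (64 mm across, 22 mm high), 52 mm either side of the middle. Starts cups down on the bench by the panel's near edge. Point: its centre, 40 mm above the underside, 28 mm below the bar's mid-height. x along the bar, z up.
- tray: Grey open tool tray, fixed to the bench, to the left or to the right of the work: 220 mm (its x) by 140 mm (its y) outside, 35 mm high, walls 6 mm and floor about 6 mm thick. Origin: centre of its underside, on the bench; z up.
- straightedge_center (a point): Straightedge, loose, 0.3 kg: aluminium strip 200 x 56 mm, 6 mm thick, tick marks on both (like) long edges; a wooden grip rail 150 mm long, 16 mm wide stands along its middle, top 50 mm above the underside. Starts flat on the bench on the side opposite the tray. Point: its centre, 25 mm above the underside. x along its length, y across, z up.
- panel_edge (a point): Middle of the near edge (the straight 280 mm edge facing the robot) of a plywood panel 160 mm by 280 mm and 12 mm thick, screwed down flat on the bench. The point lies on the edge face at bench height. y runs along the edge, x points level from the edge into the panel, square to the edge; z up.
- tin: Bystander: closed metal tin, 68 mm across and 90 mm high, standing on the rear part of the panel. Origin: centre of its underside.
- screwdriver: Bystander: screwdriver about 180 mm long lying on the rear part of the panel, roughly parallel to its near edge. Origin: about the middle of its length, on its underside.
- tape_roll: Bystander: pale roll of tape 72 mm across, 25 mm high, lying flat on the bench between the robot and the panel. Origin: centre of its underside.
There are look-alikes about, which are no part of the job. What is shaped like the part that bears lifter_center but yellow is not meant. What is shaped like the part that bears straightedge_center but pink is not meant.

How it is judged (in metres and radians):
On the way, in this order (a step that is already met when the one before it is completed fails the run):
1. the glass lifter stands flat in the tray, released (x of lifter_center in the frame of tray between -0.09 and 0.09 m and y of lifter_center in the frame of tray between -0.055 and 0.055 m and z of lifter_center in the frame of tray between 0.036 and 0.053 m and angle between lifter_center's own z axis and vertical below 0.1 rad and linear speed of lifter below 0.02 m/s and contact force between lifter and the fingers below 0.1 N), for 0.2 s.
2. the straightedge lies flat and flush against the panel's near edge, released (x of straightedge_center in the frame of panel_edge between -0.031 and -0.025 m and y of straightedge_center in the frame of panel_edge between -0.043 and 0.043 m and z of straightedge_center in the frame of panel_edge between 0.02 and 0.029 m and angle between the x axis of straightedge_center and the y axis of panel_edge, either way round below 0.025 rad and angle between straightedge_center's own z axis and vertical below 0.04 rad and linear speed of straightedge below 0.02 m/s and contact force between straightedge and the fingers below 0.1 N), for 0.2 s.
At the end, for the whole second after the job is handed in: Lifter released, still, cups down on the tray floor (tilt under 0.1 rad). Straightedge released, still, flat on the bench, its edge within 3 mm of the panel's near edge, parallel within 0.025 rad, its middle within 43 mm of the edge's middle (all of step 1 and all of step 2); the robot touches nothing.
It fails at once if the lifter is dropped into the tray (faster than 0.8 m/s just above its floor) (x of lifter_center in the frame of tray between -0.12 and 0.12 m and y of lifter_center in the frame of tray between -0.1 and 0.1 m and z of lifter_center in the frame of tray below 0.09 m and linear speed of lifter above 0.8 m/s).
It fails at once if the straightedge is dropped onto the bench (faster than 0.8 m/s just above it) (height (world z) of straightedge_center below 0.06 m and linear speed of straightedge above 0.8 m/s).
It fails at once if the tin is moved by more than 25 mm (distance of tin from where it was at the start of the episode above 0.025 m).
It fails at once if the screwdriver is moved by more than 25 mm (distance of screwdriver from where it was at the start of the episode above 0.025 m).
It fails at once if the roll of tape is moved by more than 25 mm (distance of tape_roll from where it was at the start of the episode above 0.025 m).
It also fails if it takes over 58 s, if anything falls off the work surface, if the arm or the gripper's body presses on something with over 40 N, if the wrist force passes 120 N, or if a joint passes its speed limit or range.

## Robot

A 6-joint arm with a two-finger parallel gripper is mounted at the origin on the work surface. World frame = base frame: x ahead of the robot, y to its left, z up, the work surface at z = 0. Lengths are in m, angles in degrees, forces in N, time in s.
With the tool pointing down it reaches from about 0.35 to 0.8 m from the base axis. Payload 7.3 kg.
Tool frame: the origin (TCP) lies midway between the tips of the shut fingers; the grasp point (between the pads) lies 19 mm behind it; x points along the fingers, y is the direction in which the jaws open and shut, and the axes are right-handed (so a half turn about x gives the same grasp; the last joint's range is limited). The gripper opens to 85 mm and grips with 20 to 120 N. Pads are 22 mm wide; open, the fingers measure 114 mm over their backs; the gripper's body (76 mm by 85 mm) begins 54 mm behind the grasp point. The pads swing forward as they close: fully open they stand 13 mm farther back than shut.
Start: joints at [59.129, 19.595, 87.324, -0, 73.075, -8.365], TCP at [0.201, 0.485, 0.231] pointing down, gripper open.
Joint ranges: [-145.02, 145.02], [-44.19, 115.74], [2.07, 154.8], [-57.11, 237.11], [16.16, 152.29], [-177.93, 177.93]. Speed limits (degrees/s): [147.25, 147.25, 180, 180, 180, 180].

## Interface

Orientations are given as a 3x3 rotation matrix whose columns are the frame's x, y, z axes.
In Python, from station import arm, optics gives the robot as it stands.
- The arm moves only by the shell command python3 -m inch 'ROWS' [FORCE]. ROWS is a JSON object of lists of equal length, an entry for each row: "grip": the closure, from -1 (fully open) to 1 (shut); "travel": the shift along the tool's x, y, z in cm, a list of three; "twist": the turn, a rotation vector about the tool's x, y, z in degrees, a list of three. In form: {"grip": [grip, ...], "travel": [[tx, ty, tz], ...], "twist": [[ax, ay, az], ...]}. A call has 1 to 5 rows; each row is the pose to reach, as a shift and turn from the pose commanded when the call began, along the tool's axes at that moment; what a row does not reach only later rows make up. A row lasts 1/12 s, in which the tool goes at most 41.7 mm and 7.16 degrees, less where a joint would pass 70% of its speed; a pose out of reach is approached as far as the arm can. A call with a gripper value outside its range is refused whole. The fingers move at their own pace and stop on an object; FORCE is the grip in N (left out, the last holds). Time passes only in rows, so rows that repeat a pose let the fingers close. It gives the time, the measured TCP pose, the force and the opening at its end, in the units of the state.
- arm.get_obs(): the state, without advancing time (a new reading comes with each control period).
- optics.grab_frame(name): name is "side" or "top"; returns (picture, depth): 480x640x3 uint8, red, green, blue; 480x640 float32, m along the optical axis (not along the pixel's ray), 0 where there is no reading.
- optics.camera_info(name): a dict with "K" (3x3 intrinsics, pixels), "xyz" and "rotation" of the camera in the world. Camera axes: x right, y down, z forward; pixel columns grow to the right and rows downward; lengths in m; the calibration is good to about 2 mm. A picture is of the moment at which its call begins. camera_info takes no time and is no camera call.
- arm.sign_off(): hands the job in, once; it reports no verdict.
The state is a dict: "clock": time; "qpos": joint angles; "dq": joint speeds; "effort": joint torques, N m; "ee_pos": TCP position; "tool_rot": TCP orientation; "wrist_force": force on the tool from outside, world axes, zero at the start; "moment": the same for the moment, N m; "gripper_width": opening from 0.0 (shut) to 1.0 (fully open).
Only numpy, scipy, OpenCV 4.12 (cv2) and the standard library are available. Lean on these libraries where they do the work, as an engineer would, in place of code of your own. Each camera call takes 0.05 s, during which the arm holds its last target. There are 200 camera calls.

## Working session

There is one attempt and no reset: what is moved stays moved. The work goes in short steps, Python scripts to look and compute and a shell command to move; the robot and the scene stay as the last step left them, time stands still between calls to the robot, and variables do not carry over. Pictures are saved under pics/ and viewed, about 8 in all and at most 12, crops included, and the job is handed in when it is done.

```bash
mkdir -p pics; ls; python3 - <<'E'
from station import arm, optics
import cv2, numpy as np
s=arm.get_obs(); print(s['clock'],s['ee_pos'],np.round(s['tool_rot'],3).tolist(),s['gripper_width'])
for n in ('top','side'):
    p,d=optics.grab_frame(n); cv2.imwrite(f'pics/{n}0.png',p[:,:,::-1]); np.savez(f'{n}0.npz',p=p,d=d)
    c=optics.camera_info(n); print(n,np.round(c['K'],1).tolist(),c['xyz'],np.round(c['rotation'],3).tolist())
E
```

```text
pics
0.0 [0.20073865 0.48465658 0.23061981] [[-0.001, 0.383, 0.924], [-0.001, 0.924, -0.383], [-1.0, -0.002, -0.0]] 0.9981053810779538
top [[445.5, 0.0, 322.8], [0.0, 445.5, 235.3], [0.0, 0.0, 1.0]] [0.31323504 0.03624671 1.09237267] [[0.001, -0.985, 0.175], [-1.0, -0.002, -0.007], [0.007, -0.175, -0.985]]
side [[545.6, 0.0, 319.3], [0.0, 545.6, 236.9], [0.0, 0.0, 1.0]] [-0.39308415 -0.83650052  0.81850468] [[0.708, -0.375, 0.598], [-0.706, -0.368, 0.605], [-0.007, -0.851, -0.525]]
```

View pics/top0.png

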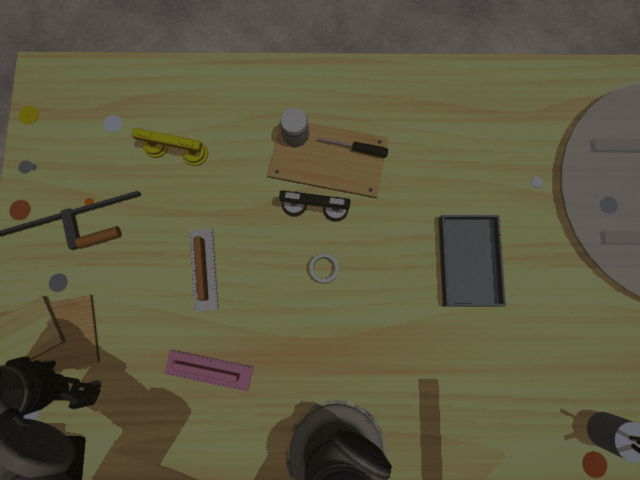

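View pics/side0.png

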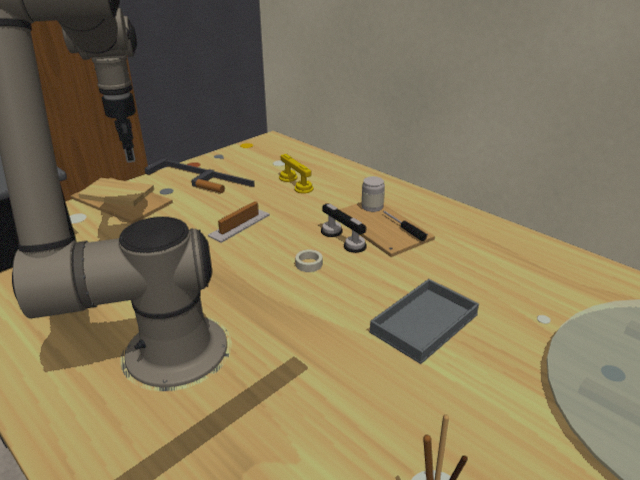

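The top view has the panel's near edge running from (268,179) to (378,197), with the black lifter in front of it at (315,203). The tray is at (472,261), to the right. The straightedge is at (204,270), the tape at (323,268) and the tin at (294,125). The pink and yellow parts are look-alikes.

```bash
cat > h.py <<'E'
import numpy as np, cv2
from station import arm, optics
def cloud(d,n):
    c=optics.camera_info(n);K=np.array(c['K']);R=np.array(c['rotation']);t=np.array(c['xyz'])
    v,u=np.mgrid[:480,:640]
    P=np.stack([(u-K[0,2])/K[0,0]*d,(v-K[1,2])/K[1,1]*d,d],-1)
    W=P@R.T+t; W[d<=0]=np.nan
    return W
def pix2w(uv,z,n):
    c=optics.camera_info(n);K=np.array(c['K']);R=np.array(c['rotation']);t=np.array(c['xyz'])
    r=R@np.linalg.inv(K)@np.array([uv[0],uv[1],1.]); return t+r*(z-t[2])/r[2]
def rect(pts):
    (c,s,a)=cv2.minAreaRect((pts[:,:2]*1000).astype(np.float32))
    b=cv2.boxPoints((c,s,a)); e0=b[1]-b[0]; e1=b[2]-b[1]
    e=e0 if np.linalg.norm(e0)>np.linalg.norm(e1) else e1
    return np.round(c,1),np.round(sorted(s),1),round(float(np.degrees(np.arctan2(e[1],e[0])))%180,2)
E
python3 - <<'E'
from h import *
for n in ('top','side'):
    f=np.load(f'{n}0.npz');p,d=f['p'].astype(int),f['d'];W=cloud(d,n);z=W[...,2]
    x,y=W[...,0],W[...,1]
    fl=(abs(z)<.01)&(x>.3)&(x<.8)&(abs(y)<.3); print(n,'bench z',np.nanmedian(z[fl]),np.nanstd(z[fl]))
    def box(x0,x1,y0,y1,z0,z1,ero=0): 
        m=(x>x0)&(x<x1)&(y>y0)&(y<y1)&(z>z0)&(z<z1)
        k,l,st,ce=cv2.connectedComponentsWithStats(m.astype(np.uint8)); 
        i=1+np.argmax(st[1:,4]) if k>1 else 0
        return W[l==i]
    for nm,a in dict(liftbar=(.4,.6,-.12,.15,.06,.1),rail=(.2,.5,.2,.4,.035,.07),strip=(.2,.5,.2,.4,.003,.07),tray=(.2,.5,-.5,-.2,.025,.05),tray_all=(.2,.5,-.5,-.2,.004,.05),panel=(.45,.72,-.18,.2,.009,.018),tape=(.3,.42,-.05,.1,.015,.04),tin=(.5,.75,0,.2,.08,.12)).items():
        q=box(*a)
        if len(q)>10: print(nm,len(q),rect(q),'z',np.round(np.percentile(q[:,2],[5,50,95]),4))
for nm,uv,zz in [('panelL',(268,179),.012),('panelR',(378,197),.012),('lifL',(280,195),.08),('lifR',(349,204),.08),('rail a',(199,237),.05),('rail b',(202,300),.05),('stA',(191,230),.006),('stB',(213,229),.006),('stC',(218,309),.006),('stD',(196,312),.006)]: print(nm,np.round(pix2w(uv,zz,'top'),4))
E
```

```text
top bench z 0.001923807767930219 0.0023054347102525415
liftbar 806 (array([579.7,  50.4]), array([ 25.8, 167.4]), 83.22) z [0.0682 0.0814 0.087 ]
rail 521 (array([420.6, 320.1]), array([ 17.3, 148.6]), 6.79) z [0.0391 0.0506 0.0543]
strip 1795 (array([406.9, 316.7]), array([ 75.2, 194.7]), 9.03) z [0.0043 0.0091 0.0529]
tray 706 (array([ 416.3, -328.8]), array([142.1, 166.3]), 0.05) z [0.0268 0.0358 0.0398]
tray_all 4269 (array([ 409.7, -333.2]), array([169.7, 180.7]), 179.93) z [0.0051 0.0089 0.0371]
panel 3742 (array([681. ,  21.9]), array([107.5, 280.9]), 78.96) z [0.0107 0.0139 0.017 ]
tape 158 (array([403.2,  27.1]), array([30.5, 69.7]), 90.43) z [0.0219 0.0263 0.0297]
tin 427 (array([581.2,  66.3]), array([ 23.3, 132.9]), 83.05) z [0.0803 0.0827 0.0873]
side bench z 0.000521447629796723 0.0025131015912368965
liftbar 501 (array([579.1,  52.7]), array([ 28.3, 172.7]), 83.16) z [0.0624 0.0776 0.0848]
rail 308 (array([419.9, 320.5]), array([ 22.9, 150.8]), 6.66) z [0.0361 0.0469 0.0522]
strip 994 (array([407.5, 340.8]), array([108.9, 180.1]), 3.69) z [0.0043 0.0192 0.0507]
tray 779 (array([ 415. , -327.9]), array([142.3, 170.1]), 0.1) z [0.0259 0.0327 0.0365]
tray_all 3464 (array([ 415.1, -328.1]), array([142.7, 170.2]), 0.19) z [0.0046 0.008  0.0349]
panel 1344 (array([664.6,  17.2]), array([115.8, 291.4]), 87.97) z [0.01   0.0128 0.0158]
tape 142 (array([402.8,  29.4]), array([33.7, 72.8]), 90.14) z [0.0161 0.0232 0.0269]
tin 133 (array([740.2,  99.5]), array([19.3, 56.7]), 90.24) z [0.0827 0.0942 0.1047]
panelL [0.649 0.167 0.012]
panelR [ 0.603  -0.1092  0.012 ]
lifL [0.5889 0.1298 0.08  ]
lifR [ 0.5677 -0.0318  0.08  ]
rail a [0.4938 0.3226 0.05  ]
rail b [0.346  0.3084 0.05  ]
stA [0.519  0.3554 0.006 ]
stB [0.5216 0.3011 0.006 ]
stC [0.326  0.2805 0.006 ]
stD [0.3189 0.3329 0.006 ]
```

```bash
python3 - <<'E'
import cv2
p=cv2.imread('pics/top0.png')[110:320,170:400]
cv2.imwrite('pics/crop0.png',cv2.convertScaleAbs(cv2.resize(p,None,fx=2.8,fy=2.8,interpolation=cv2.INTER_CUBIC),alpha=1.5))
E
```

```text
(no output)
```

View pics/crop0.png

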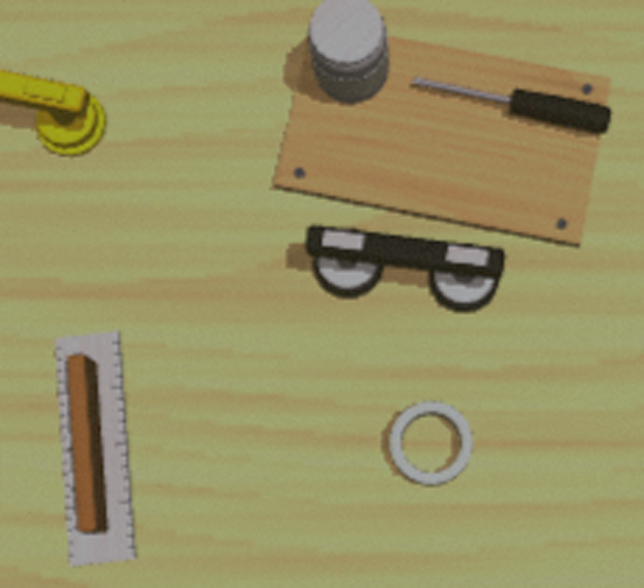

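The crop confirms the lifter and shows nothing blocking the jaws across its bar. Bar centre is about (0.580, 0.051), direction 83.2°. The tray's long side lies along world x, centred near (0.443, -0.328). I'll move above the lifter.

```bash
R5='' 
python3 -m inch '{"grip":[-1,-1,-1,-1,-1],"travel":[[0,-1.7,3.4],[0,-3.4,6.9],[0,-5.1,10.3],[0,-6.8,13.8],[0,-8.5,17.2]],"twist":[[0,0,0],[0,0,0],[0,0,0],[0,0,0],[0,0,0]]}' 40
python3 -m inch '{"grip":[-1,-1,-1,-1,-1],"travel":[[0,-1.7,3.4],[0,-3.4,6.9],[0,-5.1,10.3],[0,-6.8,13.8],[0,-8.5,17.2]],"twist":[[0,0,0],[0,0,0],[0,0,0],[0,0,0],[0,0,0]]}' >/dev/null
python3 -m inch '{"grip":[-1,-1,-1,-1,-1],"travel":[[0,-1.7,3.4],[0,-3.4,6.9],[0,-5.1,10.3],[0,-6.8,13.8],[0,-8.5,17.2]],"twist":[[0,0,0],[0,0,0],[0,0,0],[0,0,0],[0,0,0]]}'
python3 -m inch '{"grip":[-1,-1,-1,-1],"travel":[[0,0,0],[0,0,0],[0,0,0],[0,0,0]],"twist":[[6.2,0,0],[12.4,0,0],[18.6,0,0],[24.8,0,0]]}' >/dev/null
python3 -m inch '{"grip":[-1,-1,-1,-1],"travel":[[0,0,0],[0,0,0],[0,0,0],[0,0,0]],"twist":[[6.2,0,0],[12.4,0,0],[18.6,0,0],[24.8,0,0]]}' >/dev/null
python3 -m inch '{"grip":[-1,-1,-1,-1,-1],"travel":[[0,0,0],[0,0,0],[0,0,0],[0,0,0],[0,0,0]],"twist":[[6.2,0,0],[12.4,0,0],[18.6,0,0],[24.7,0,0],[24.7,0,0]]}'
python3 - <<'E'
from h import *
s=arm.get_obs();print(s['qpos'],np.round(s['tool_rot'],3).tolist())
E
```

```text
clock: 0.52
ee_pos: [0.328, 0.3391, 0.2311]
tool_rot: [[-0.0, 0.382, 0.924], [-0.0, 0.924, -0.382], [-1.0, -0.0, -0.0]]
wrist_force: [0.9, 0.8, 0.9]
gripper_width: 0.999
clock: 1.35
ee_pos: [0.5809, 0.0502, 0.2309]
tool_rot: [[-0.001, 0.383, 0.924], [0.0, 0.924, -0.383], [-1.0, -0.0, -0.001]]
wrist_force: [1.0, 0.3, 1.8]
gripper_width: 1.002
clock: 2.43
ee_pos: [0.5798, 0.052, 0.2308]
tool_rot: [[-0.001, 0.993, -0.122], [0.0, -0.122, -0.993], [-1.0, -0.001, -0.0]]
wrist_force: [0.4, 0.2, 0.2]
gripper_width: 1.002
[-2.42109487e+00  2.56962903e+01  7.79474768e+01  6.00775300e-03
  7.64145955e+01  4.59523519e+00] [[-0.001, 0.993, -0.122], [0.0, -0.122, -0.993], [-1.0, -0.001, -0.0]]
```

```bash
python3 -m inch '{"grip":[-1,-1,-1,-1,-1],"travel":[[2.5,0,0],[5.5,0,0],[8.5,0,0],[11,0,0],[12.5,0,0]],"twist":[[0,0,0],[0,0,0],[0,0,0],[0,0,0],[0,0,0]]}' 40 >/dev/null
python3 -m inch '{"grip":[-1,-1,-1,-1,-1],"travel":[[1.5,0,0],[3,0,0],[4.5,0,0],[6,0,0],[6,0,0]],"twist":[[0,0,0],[0,0,0],[0,0,0],[0,0,0],[0,0,0]]}'
python3 -m inch '{"grip":[0,0.3,1,1,1],"travel":[[0,0,0],[0,0,0],[0,0,0],[0,0,0],[0,0,0]],"twist":[[0,0,0],[0,0,0],[0,0,0],[0,0,0],[0,0,0]]}' 60
python3 -m inch '{"grip":[1,1,1,1,1],"travel":[[0,0,0],[0,0,0],[0,0,0],[0,0,0],[0,0,0]],"twist":[[0,0,0],[0,0,0],[0,0,0],[0,0,0],[0,0,0]]}' 
python3 -m inch '{"grip":[1,1,1,1,1],"travel":[[-0.5,0,0],[-1,0,0],[-2,0,0],[-3,0,0],[-3,0,0]],"twist":[[0,0,0],[0,0,0],[0,0,0],[0,0,0],[0,0,0]]}'
```

```text
clock: 3.27
ee_pos: [0.5779, 0.052, 0.0432]
tool_rot: [[-0.006, 0.993, -0.115], [0.0, -0.115, -0.993], [-1.0, -0.006, 0.0]]
wrist_force: [-1.2, 1.2, 0.4]
gripper_width: 0.996
clock: 3.68
ee_pos: [0.5803, 0.052, 0.0471]
tool_rot: [[0.001, 0.993, -0.118], [0.0, -0.118, -0.993], [-1.0, 0.001, -0.0]]
wrist_force: [-5.0, 1.4, 4.4]
gripper_width: 0.3
clock: 4.1
ee_pos: [0.5801, 0.052, 0.047]
tool_rot: [[0.001, 0.993, -0.118], [0.0, -0.118, -0.993], [-1.0, 0.001, -0.0]]
wrist_force: [-3.9, 1.2, 6.1]
gripper_width: 0.269
clock: 4.52
ee_pos: [0.5815, 0.0519, 0.0788]
tool_rot: [[0.004, 0.993, -0.118], [-0.0, -0.118, -0.993], [-1.0, 0.004, -0.0]]
wrist_force: [0.9, -0.7, -4.2]
gripper_width: 0.27
```

```bash
python3 -m inch '{"grip":[1,1,1,1,1],"travel":[[-1,0,0],[-2.5,0,0],[-4,0,0],[-5.5,0,0],[-6,0,0]],"twist":[[0,0,0],[0,0,0],[0,0,0],[0,0,0],[0,0,0]]}' >/dev/null
python3 -m inch '{"grip":[1,1,1,1,1],"travel":[[0,-0.6,2.6],[0,-1.2,5.2],[0,-1.8,7.8],[0,-2.4,10.4],[0,-3.0,13.1]],"twist":[[0,0,0],[0,0,0],[0,0,0],[0,0,0],[0,0,0]]}' >/dev/null
python3 -m inch '{"grip":[1,1,1,1,1],"travel":[[0,-0.6,2.6],[0,-1.2,5.2],[0,-1.8,7.8],[0,-2.4,10.4],[0,-3.0,13.1]],"twist":[[0,0,0],[0,0,0],[0,0,0],[0,0,0],[0,0,0]]}' >/dev/null
python3 -m inch '{"grip":[1,1,1,1,1],"travel":[[0,-0.6,2.6],[0,-1.2,5.2],[0,-1.8,7.8],[0,-2.4,10.4],[0,-3.0,13.1]],"twist":[[0,0,0],[0,0,0],[0,0,0],[0,0,0],[0,0,0]]}'
python3 -m inch '{"grip":[1,1,1,1],"travel":[[0,0,0],[0,0,0],[0,0,0],[0,0,0]],"twist":[[6.9,0,0],[13.8,0,0],[20.7,0,0],[27.7,0,0]]}' >/dev/null
python3 -m inch '{"grip":[1,1,1,1],"travel":[[0,0,0],[0,0,0],[0,0,0],[0,0,0]],"twist":[[6.9,0,0],[13.8,0,0],[20.7,0,0],[27.7,0,0]]}' >/dev/null
python3 -m inch '{"grip":[1,1,1,1,1],"travel":[[0,0,0],[0,0,0],[0,0,0],[0,0,0],[0,0,0]],"twist":[[6.9,0,0],[13.8,0,0],[20.7,0,0],[27.7,0,0],[27.7,0,0]]}'
python3 - <<'E'
from h import *
f=np.load('top0.npz');W=cloud(f['d'],'top');x,y,z=W[...,0],W[...,1],W[...,2]
m=(x>.28)&(x<.6)&(y>-.45)&(y<-.22)&(z>.025)&(z<.045)
print('tray',rect(W[m]))
p,d=optics.grab_frame('side');cv2.imwrite('pics/side1.png',p[150:430,200:620,::-1])
W=cloud(d,'side');x,y,z=W[...,0],W[...,1],W[...,2]
m=(x>.28)&(x<.6)&(y>-.45)&(y<-.22)&(z>.025)&(z<.042); print('tray side',rect(W[m]))
E
```

```text
clock: 6.18
ee_pos: [0.4432, -0.3284, 0.136]
tool_rot: [[-0.0, 0.993, -0.118], [0.001, -0.118, -0.993], [-1.0, -0.001, -0.001]]
wrist_force: [-0.2, 0.2, -5.7]
gripper_width: 0.27
clock: 7.27
ee_pos: [0.4439, -0.3274, 0.136]
tool_rot: [[-0.0, -0.003, -1.0], [0.001, -1.0, 0.003], [-1.0, -0.001, 0.0]]
wrist_force: [0.7, -0.8, -5.1]
gripper_width: 0.274
tray (array([ 443. , -328.8]), array([142. , 219.6]), 0.11)
tray side (array([ 442.5, -326.7]), array([144., 226.]), 0.39)
```

View pics/side1.png

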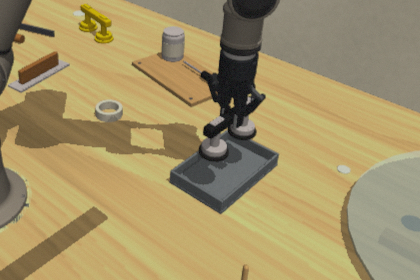

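The lifter hangs level over the tray and is aligned with it. I'll lower it gently, release it and retreat upward.

```bash
python3 -m inch '{"grip":[1,1,1,1,1],"travel":[[1.5,0,0],[3,0,0],[4.5,0,0],[6,0,0],[7,0,0]],"twist":[[0,0,0],[0,0,0],[0,0,0],[0,0,0],[0,0,0]]}' >/dev/null
python3 -m inch '{"grip":[1,1,1,1,1],"travel":[[0.3,0,0],[0.6,0,0],[0.9,0,0],[1.2,0,0],[1.2,0,0]],"twist":[[0,0,0],[0,0,0],[0,0,0],[0,0,0],[0,0,0]]}'
python3 -m inch '{"grip":[1,1,1],"travel":[[0.1,0,0],[0.2,0,0],[0.2,0,0]],"twist":[[0,0,0],[0,0,0],[0,0,0]]}'
```

```text
clock: 8.15
ee_pos: [0.4441, -0.3276, 0.0543]
tool_rot: [[0.0, 0.002, -1.0], [-0.0, -1.0, -0.002], [-1.0, 0.0, -0.0]]
wrist_force: [0.3, 0.1, -5.1]
gripper_width: 0.272
clock: 8.4
ee_pos: [0.4444, -0.3278, 0.0531]
tool_rot: [[0.001, 0.002, -1.0], [-0.001, -1.0, -0.002], [-1.0, 0.001, -0.001]]
wrist_force: [-0.4, 1.8, 0.9]
gripper_width: 0.273
```

```bash
python3 -m inch '{"grip":[0,-1,-1,-1,-1],"travel":[[0,0,0],[0,0,0],[0,0,0],[0,0,0],[0,0,0]],"twist":[[0,0,0],[0,0,0],[0,0,0],[0,0,0],[0,0,0]]}'
python3 -m inch '{"grip":[-1,-1,-1,-1,-1],"travel":[[-1,0,0],[-3,0,0],[-6,0,0],[-10,0,0],[-13,0,0]],"twist":[[0,0,0],[0,0,0],[0,0,0],[0,0,0],[0,0,0]]}'
python3 - <<'E'
from h import *
for n in('top','side'):
    p,d=optics.grab_frame(n);np.savez(f'{n}2.npz',p=p,d=d);cv2.imwrite(f'pics/{n}2.png',p[:,:,::-1])
    W=cloud(d,n);x,y,z=W[...,0],W[...,1],W[...,2]
    m=(x>.3)&(x<.6)&(y>-.4)&(y<-.25)&(z>.07)&(z<.1);print(n,'bar',rect(W[m]),np.nanmedian(z[m]))
    # panel mask: z 8..18mm, near edge line by per-column min x
    m=(x>.55)&(x<.68)&(y>-.1)&(y<.16)&(z>.0075 if n=='top' else z>.0065)&(z<.02)
    m=cv2.morphologyEx(m.astype(np.uint8),cv2.MORPH_OPEN,np.ones((3,3)))>0
    q=W[m]; e=[]
    for a in np.arange(-.1,.16,.01):
        s=q[(q[:,1]>a)&(q[:,1]<a+.01)]
        if len(s)>5:e.append(s[np.argmin(s[:,0])][:2])
    e=np.array(e);c=np.polyfit(e[:,1],e[:,0],1);r=e[:,0]-np.polyval(c,e[:,1]);k=abs(r)<.004;c=np.polyfit(e[k,1],e[k,0],1)
    print(n,'edge x=%.4f+%.4f y'%(c[1],c[0]),'angle',np.degrees(np.arctan(c[0])),np.std(r[k]),k.sum(),len(k))
E
python3 - <<'E'
import cv2
p=cv2.imread('pics/top2.png')[140:215,250:400]
cv2.imwrite('pics/crop2.png',cv2.convertScaleAbs(cv2.resize(p,None,fx=5,fy=5,interpolation=cv2.INTER_CUBIC),alpha=1.5))
E
```

```text
clock: 8.82
ee_pos: [0.4442, -0.3278, 0.0524]
tool_rot: [[0.0, 0.002, -1.0], [-0.0, -1.0, -0.002], [-1.0, 0.0, -0.0]]
wrist_force: [0.2, -0.3, 0.6]
gripper_width: 0.955
clock: 9.23
ee_pos: [0.4443, -0.3278, 0.1856]
tool_rot: [[0.002, 0.002, -1.0], [-0.001, -1.0, -0.002], [-1.0, 0.001, -0.002]]
wrist_force: [0.8, -1.3, 0.4]
gripper_width: 0.999
top bar (array([ 444.2, -327.4]), array([ 25.3, 166.2]), 179.55) 0.08774885053611325
top edge x=0.6229+0.2002 y angle 11.323541436772468 0.000463597618707291 26 26
side bar (array([ 442.2, -327.2]), array([ 26.8, 170.8]), 179.17) 0.08488402706361492
side edge x=0.6215+0.1990 y angle 11.254399053380272 0.0014584038618327207 26 26
```

View pics/crop2.png

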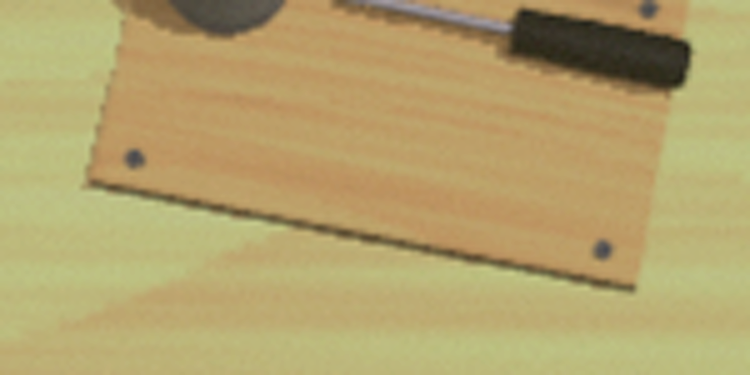

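The panel edge measures x = 0.622 + 0.200·y, at 11.3°, and it agrees in both cameras. Its middle is near y = 0.031. The lifter is standing in the tray. Next is the straightedge.

```bash
python3 -m inch '{"grip":[-1,-1,-1,-1,-1],"travel":[[0,-3.2,0.1],[0,-6.5,0.2],[0,-9.7,0.4],[0,-13,0.5],[0,-16.2,0.6]],"twist":[[0,0,0],[0,0,0],[0,0,0],[0,0,0],[0,0,0]]}' >/dev/null
python3 -m inch '{"grip":[-1,-1,-1,-1,-1],"travel":[[0,-3.2,0.1],[0,-6.5,0.2],[0,-9.7,0.4],[0,-13,0.5],[0,-16.2,0.6]],"twist":[[0,0,0],[0,0,0],[0,0,0],[0,0,0],[0,0,0]]}' >/dev/null
python3 -m inch '{"grip":[-1,-1,-1,-1,-1],"travel":[[0,-3.2,0.1],[0,-6.5,0.2],[0,-9.7,0.4],[0,-13,0.5],[0,-16.2,0.6]],"twist":[[0,0,0],[0,0,0],[0,0,0],[0,0,0],[0,0,0]]}' >/dev/null
python3 -m inch '{"grip":[-1,-1,-1,-1,-1],"travel":[[0,-3.2,0.1],[0,-6.5,0.2],[0,-9.7,0.4],[0,-13,0.5],[0,-16.2,0.6]],"twist":[[0,0,0],[0,0,0],[0,0,0],[0,0,0],[0,0,0]]}'
python3 -m inch '{"grip":[-1,-1,-1,-1],"travel":[[0,0,0],[0,0,0],[0,0,0],[0,0,0]],"twist":[[-3.3,0,0],[-6.7,0,0],[-6.7,0,0],[-6.7,0,0]]}'
python3 - <<'E'
from h import *
print(np.round(arm.get_obs()['qpos'],1))
f=np.load('top2.npz');g=np.load('side2.npz')
for n,f in(('top',f),('side',g)):
    W=cloud(f['d'],n);x,y,z=W[...,0],W[...,1],W[...,2]
    m=(x>.3)&(x<.52)&(y>.27)&(y<.37)&(z>.04)&(z<.06);print(n,rect(W[m]))
E
```

```text
clock: 11.0
ee_pos: [0.4183, 0.3219, 0.1822]
tool_rot: [[-0.0, 0.002, -1.0], [-0.0, -1.0, -0.002], [-1.0, 0.0, 0.0]]
wrist_force: [2.0, -0.4, -0.6]
gripper_width: 0.999
clock: 11.33
ee_pos: [0.4188, 0.3202, 0.1821]
tool_rot: [[-0.001, 0.117, -0.993], [-0.0, -0.993, -0.117], [-1.0, 0.0, 0.001]]
wrist_force: [-0.8, -0.7, 0.5]
gripper_width: 1.0
[ 29.1  22.4  91.3   0.   66.3 112.4]
top (array([420.4, 320.4]), array([ 17.8, 148.4]), 6.37)
side (array([422.4, 320.4]), array([ 22.5, 156.5]), 5.89)
```

```bash
python3 -m inch '{"grip":[-1,-1,-1,-1,-1],"travel":[[2.5,0,0],[5.5,0,0],[8.5,0,0],[10.5,0,0],[11.5,0,0]],"twist":[[0,0,0],[0,0,0],[0,0,0],[0,0,0],[0,0,0]]}' >/dev/null
python3 -m inch '{"grip":[-1,-1,-1,-1,-1],"travel":[[1.2,0,0],[2.5,0,0],[3.8,0,0],[4.7,0,0],[4.7,0,0]],"twist":[[0,0,0],[0,0,0],[0,0,0],[0,0,0],[0,0,0]]}'
python3 -m inch '{"grip":[0,0.3,1,1,1],"travel":[[0,0,0],[0,0,0],[0,0,0],[0,0,0],[0,0,0]],"twist":[[0,0,0],[0,0,0],[0,0,0],[0,0,0],[0,0,0]]}' 50
python3 -m inch '{"grip":[1,1,1,1,1],"travel":[[0,0,0],[0,0,0],[0,0,0],[0,0,0],[0,0,0]],"twist":[[0,0,0],[0,0,0],[0,0,0],[0,0,0],[0,0,0]]}' 
python3 -m inch '{"grip":[1,1,1,1,1],"travel":[[-0.5,0,0],[-1,0,0],[-2,0,0],[-3,0,0],[-3,0,0]],"twist":[[0,0,0],[0,0,0],[0,0,0],[0,0,0],[0,0,0]]}'
python3 -m inch '{"grip":[1,1,1,1,1],"travel":[[-1,0,0],[-2,0,0],[-3,0,0],[-4,0,0],[-4,0,0]],"twist":[[0,0,0],[0,0,0],[0,0,0],[0,0,0],[0,0,0]]}'
```

```text
clock: 12.17
ee_pos: [0.4186, 0.3197, 0.0192]
tool_rot: [[-0.002, 0.117, -0.993], [-0.001, -0.993, -0.117], [-1.0, 0.001, 0.002]]
wrist_force: [0.4, -0.0, -0.9]
gripper_width: 1.001
clock: 12.58
ee_pos: [0.4193, 0.3205, 0.0209]
tool_rot: [[0.001, 0.118, -0.993], [0.001, -0.993, -0.118], [-1.0, -0.0, -0.001]]
wrist_force: [0.4, 0.2, -0.1]
gripper_width: 0.302
clock: 13.0
ee_pos: [0.4194, 0.3207, 0.0209]
tool_rot: [[0.001, 0.118, -0.993], [0.001, -0.993, -0.118], [-1.0, -0.001, -0.001]]
wrist_force: [-1.8, 0.5, 6.2]
gripper_width: 0.176
clock: 13.42
ee_pos: [0.4202, 0.321, 0.0526]
tool_rot: [[0.003, 0.118, -0.993], [0.002, -0.993, -0.118], [-1.0, -0.001, -0.004]]
wrist_force: [-0.1, 0.8, -1.2]
gripper_width: 0.18
clock: 13.83
ee_pos: [0.4202, 0.321, 0.0928]
tool_rot: [[0.004, 0.118, -0.993], [0.002, -0.993, -0.118], [-1.0, -0.002, -0.004]]
wrist_force: [0.8, 0.2, -2.0]
gripper_width: 0.181
```

```bash
python3 -m inch '{"grip":[1,1,1,1,1],"travel":[[0,3,-1.3],[0,6,-2.6],[0,9,-4],[0,12,-5.3],[0,14.9,-6.6]],"twist":[[0,0,0],[0,0,0],[0,0,0],[0,0,0],[0,0,0]]}' >/dev/null
python3 -m inch '{"grip":[1,1,1,1],"travel":[[0,0,0],[0,0,0],[0,0,0],[0,0,0]],"twist":[[-6,0,0],[-12,0,0],[-18,0,0],[-24,0,0]]}' >/dev/null
python3 -m inch '{"grip":[1,1,1,1],"travel":[[0,0,0],[0,0,0],[0,0,0],[0,0,0]],"twist":[[-6,0,0],[-12,0,0],[-18,0,0],[-24,0,0]]}' >/dev/null
python3 -m inch '{"grip":[1,1,1,1,1],"travel":[[0,0,0],[0,0,0],[0,0,0],[0,0,0],[0,0,0]],"twist":[[-6,0,0],[-12,0,0],[-18,0,0],[-23.9,0,0],[-23.9,0,0]]}'
python3 -m inch '{"grip":[1,1,1,1,1],"travel":[[0,2.7,3],[0,5.5,6.1],[0,8.2,9.1],[0,10.9,12.1],[0,10.9,12.1]],"twist":[[0,0,0],[0,0,0],[0,0,0],[0,0,0],[0,0,0]]}' 
python3 -m inch '{"grip":[1,1,1,1,1],"travel":[[1.5,0,0],[3,0,0],[4,0,0],[5,0,0],[5,0,0]],"twist":[[0,0,0],[0,0,0],[0,0,0],[0,0,0],[0,0,0]]}' 
python3 - <<'E'
from h import *
for n in('top','side'):
    p,d=optics.grab_frame(n);np.savez(f'{n}3.npz',p=p,d=d);cv2.imwrite(f'pics/{n}3.png',p[:,:,::-1])
p=cv2.imread('pics/side3.png')[150:300,250:450];cv2.imwrite('pics/crop3.png',cv2.convertScaleAbs(cv2.resize(p,None,fx=4,fy=4,interpolation=cv2.INTER_CUBIC),alpha=1.4))
E
```

```text
clock: 15.33
ee_pos: [0.5021, 0.1802, 0.0902]
tool_rot: [[-0.0, 0.981, -0.192], [-0.0, -0.192, -0.981], [-1.0, -0.0, 0.0]]
wrist_force: [0.2, 0.3, -2.9]
gripper_width: 0.177
clock: 15.75
ee_pos: [0.5892, 0.0338, 0.0905]
tool_rot: [[0.004, 0.979, -0.204], [-0.002, -0.204, -0.979], [-1.0, 0.005, 0.002]]
wrist_force: [0.2, -0.0, -1.4]
gripper_width: 0.178
clock: 16.17
ee_pos: [0.5839, 0.0405, 0.0382]
tool_rot: [[-0.004, 0.98, -0.197], [0.0, -0.197, -0.98], [-1.0, -0.004, 0.0]]
wrist_force: [-0.8, -0.2, -2.2]
gripper_width: 0.181
```

View pics/crop3.png

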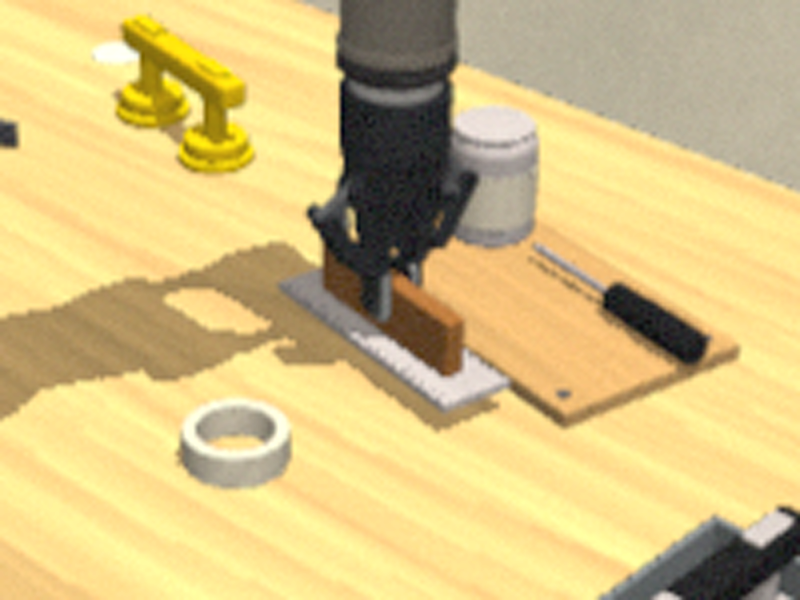

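The straightedge is held level, parallel to the edge and about 15 mm in front of it. I'll lower it slowly to the bench.

```bash
python3 -m inch '{"grip":[1,1,1,1,1],"travel":[[0.5,0,0],[1,0,0],[1.4,0,0],[1.6,0,0],[1.6,0,0]],"twist":[[0,0,0],[0,0,0],[0,0,0],[0,0,0],[0,0,0]]}' 
python3 -m inch '{"grip":[1,1,1],"travel":[[0,0,0],[0,0,0],[0,0,0]],"twist":[[0,0,0],[0,0,0],[0,0,0]]}' 
```

```text
clock: 16.68
ee_pos: [0.585, 0.0402, 0.0237]
tool_rot: [[-0.001, 0.981, -0.196], [0.0, -0.196, -0.981], [-1.0, -0.001, 0.0]]
wrist_force: [0.2, 0.7, -1.4]
gripper_width: 0.178
clock: 16.93
ee_pos: [0.5856, 0.0402, 0.0245]
tool_rot: [[0.001, 0.981, -0.196], [0.0, -0.196, -0.981], [-1.0, 0.0, -0.0]]
wrist_force: [0.1, 0.3, -2.6]
gripper_width: 0.18
```

```bash
python3 -m inch '{"grip":[1,1,1,1],"travel":[[0.15,0,0],[0.3,0,0],[0.3,0,0],[0.3,0,0]],"twist":[[0,0,0],[0,0,0],[0,0,0],[0,0,0]]}' 
python3 -m inch '{"grip":[1,1,1,1,1],"travel":[[0,0.3,0],[0,0.6,0],[0,0.9,0],[0,1.1,0],[0,1.1,0]],"twist":[[0,0,0],[0,0,0],[0,0,0],[0,0,0],[0,0,0]]}' 
python3 -m inch '{"grip":[1,1,1,1],"travel":[[0,0.1,0],[0,0.2,0],[0,0.2,0],[0,0.2,0]],"twist":[[0,0,0],[0,0,0],[0,0,0],[0,0,0]]}' 
```

```text
clock: 17.27
ee_pos: [0.5853, 0.0402, 0.0212]
tool_rot: [[-0.0, 0.981, -0.196], [0.0, -0.196, -0.981], [-1.0, -0.0, -0.0]]
wrist_force: [-0.9, 0.1, -2.1]
gripper_width: 0.177
clock: 17.68
ee_pos: [0.5968, 0.0379, 0.0213]
tool_rot: [[0.001, 0.981, -0.196], [0.0, -0.196, -0.981], [-1.0, 0.001, -0.0]]
wrist_force: [-0.2, -0.2, -1.6]
gripper_width: 0.185
clock: 18.02
ee_pos: [0.5981, 0.0377, 0.0213]
tool_rot: [[-0.0, 0.981, -0.196], [0.0, -0.196, -0.981], [-1.0, -0.0, -0.0]]
wrist_force: [0.6, -0.8, -2.6]
gripper_width: 0.178
```

```bash
python3 -m inch '{"grip":[1,1,1],"travel":[[0.1,0,0],[0.1,0,0],[0.1,0,0]],"twist":[[0,0,0],[0,0,0],[0,0,0]]}' 
python3 -m inch '{"grip":[1,1,1,1],"travel":[[0,0.1,0],[0,0.2,0],[0,0.2,0],[0,0.2,0]],"twist":[[0,0,0],[0,0,0],[0,0,0],[0,0,0]]}' 
python3 -m inch '{"grip":[1,1,1],"travel":[[0,0.1,0],[0,0.1,0],[0,0.1,0]],"twist":[[0,0,0],[0,0,0],[0,0,0]]}' 
```

```text
clock: 18.27
ee_pos: [0.5982, 0.0376, 0.0209]
tool_rot: [[0.0, 0.981, -0.196], [0.0, -0.196, -0.981], [-1.0, 0.0, -0.0]]
wrist_force: [-3.1, -0.3, 5.2]
gripper_width: 0.178
clock: 18.6
ee_pos: [0.5986, 0.0376, 0.021]
tool_rot: [[-0.003, 0.981, -0.196], [0.0, -0.196, -0.981], [-1.0, -0.003, 0.0]]
wrist_force: [-8.3, 1.7, 11.2]
gripper_width: 0.176
clock: 18.85
ee_pos: [0.5997, 0.0374, 0.021]
tool_rot: [[-0.003, 0.981, -0.196], [0.0, -0.196, -0.981], [-1.0, -0.003, 0.0]]
wrist_force: [-6.2, 0.9, 9.3]
gripper_width: 0.174
```

```bash
python3 -m inch '{"grip":[1,1,1],"travel":[[-0.06,0.1,0],[-0.06,0.2,0],[-0.06,0.2,0]],"twist":[[0,0,0],[0,0,0],[0,0,0]]}' 
python3 -m inch '{"grip":[1,1,1],"travel":[[0,0.1,0],[0,0.1,0],[0,0.1,0]],"twist":[[0,0,0],[0,0,0],[0,0,0]]}' 
python3 - <<'E'
from h import *
p,d=optics.grab_frame('side');cv2.imwrite('pics/side4.png',p[:,:,::-1])
p=p[170:270,300:420,::-1];cv2.imwrite('pics/crop4.png',cv2.convertScaleAbs(cv2.resize(p,None,fx=6,fy=6,interpolation=cv2.INTER_CUBIC),alpha=1.4))
E
```

```text
clock: 19.1
ee_pos: [0.6008, 0.0372, 0.0211]
tool_rot: [[-0.005, 0.981, -0.196], [0.001, -0.196, -0.981], [-1.0, -0.005, 0.0]]
wrist_force: [-10.2, 1.2, 8.9]
gripper_width: 0.178
clock: 19.35
ee_pos: [0.6008, 0.0372, 0.0211]
tool_rot: [[-0.007, 0.981, -0.196], [0.001, -0.196, -0.981], [-1.0, -0.007, 0.0]]
wrist_force: [-12.4, 0.8, 12.5]
gripper_width: 0.176
```

View pics/crop4.png

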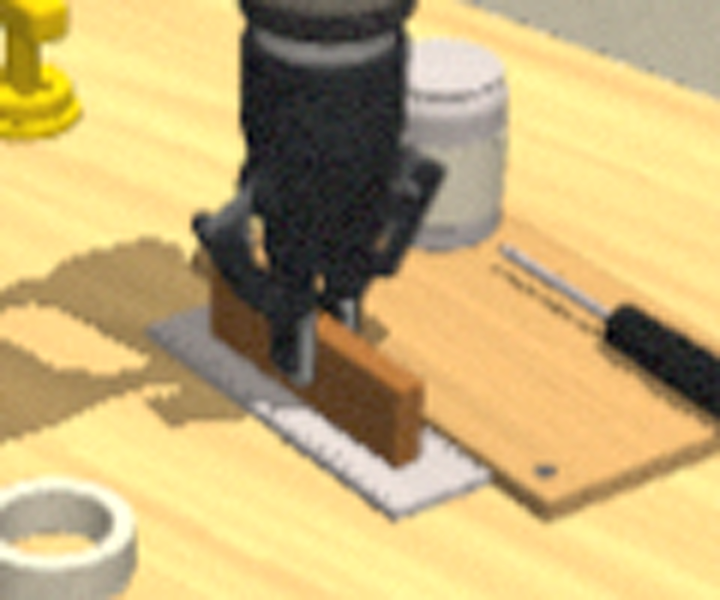

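```bash
python3 -m inch '{"grip":[1,1,1],"travel":[[-0.06,0,0],[-0.12,0,0],[-0.12,0,0]],"twist":[[0,0,0],[0,0,0],[0,0,0]]}' 
python3 -m inch '{"grip":[1,1,1],"travel":[[0,0.1,0],[0,0.2,0],[0,0.2,0]],"twist":[[0,0,0],[0,0,0],[0,0,0]]}' 
```

```text
clock: 19.65
ee_pos: [0.6009, 0.0372, 0.0212]
tool_rot: [[-0.007, 0.981, -0.196], [0.001, -0.196, -0.981], [-1.0, -0.007, 0.0]]
wrist_force: [-8.6, 2.2, 3.8]
gripper_width: 0.179
clock: 19.9
ee_pos: [0.6009, 0.0372, 0.0213]
tool_rot: [[-0.012, 0.981, -0.196], [0.002, -0.196, -0.981], [-1.0, -0.012, 0.001]]
wrist_force: [-14.8, 3.6, 11.0]
gripper_width: 0.179
```

It holds at x = 0.6009 with a lateral force well above what bench friction could give, so it is against the panel. I'll ease the push and release.

```bash
python3 -m inch '{"grip":[1,1,1],"travel":[[0,-0.1,0],[-0.03,-0.28,0],[-0.03,-0.28,0]],"twist":[[0,0,0],[0,0,0],[0,0,0]]}' 
python3 -m inch '{"grip":[0.5,0.3,0,-0.2,-0.2],"travel":[[0,0,0],[0,0,0],[0,0,0],[0,0,0],[0,0,0]],"twist":[[0,0,0],[0,0,0],[0,0,0],[0,0,0],[0,0,0]]}' 
python3 -m inch '{"grip":[-0.2,-0.2,-0.2,-0.2,-0.2],"travel":[[-0.5,0,0],[-1.5,0,0],[-3.5,0,0],[-6,0,0],[-8,0,0]],"twist":[[0,0,0],[0,0,0],[0,0,0],[0,0,0],[0,0,0]]}' 
python3 -m inch '{"grip":[-0.2,-0.2,-0.2,-0.2,-0.2],"travel":[[-2,-3,0],[-4,-6,0],[-6,-9,0],[-8,-12,0],[-8,-14,0]],"twist":[[0,0,0],[0,0,0],[0,0,0],[0,0,0],[0,0,0]]}' 
python3 - <<'E'
from h import *
for n in('top','side'):
    p,d=optics.grab_frame(n);np.savez(f'{n}5.npz',p=p,d=d);cv2.imwrite(f'pics/{n}5.png',p[:,:,::-1])
    W=cloud(d,n);x,y,z=W[...,0],W[...,1],W[...,2]
    m=(x>.55)&(x<.64)&(y>-.07)&(y<.14)&(z>.04)&(z<.058);print(n,'rail',rect(W[m]))
    m=(x>.3)&(x<.6)&(y>-.4)&(y<-.25)&(z>.07)&(z<.1);print(n,'bar',rect(W[m]))
p=cv2.imread('pics/top5.png')[110:230,220:400];cv2.imwrite('pics/crop5.png',cv2.convertScaleAbs(cv2.resize(p,None,fx=4.4,fy=4.4,interpolation=cv2.INTER_CUBIC),alpha=1.5))
E
```

```text
clock: 20.15
ee_pos: [0.6008, 0.0372, 0.0214]
tool_rot: [[-0.005, 0.981, -0.196], [0.001, -0.196, -0.981], [-1.0, -0.005, 0.0]]
wrist_force: [-6.4, 2.2, -0.6]
gripper_width: 0.18
clock: 20.57
ee_pos: [0.6037, 0.0365, 0.0226]
tool_rot: [[0.001, 0.981, -0.196], [-0.0, -0.196, -0.981], [-1.0, 0.001, -0.0]]
wrist_force: [-0.2, -0.4, 0.1]
gripper_width: 0.599
clock: 20.98
ee_pos: [0.6037, 0.0366, 0.1048]
tool_rot: [[0.002, 0.981, -0.196], [-0.0, -0.196, -0.981], [-1.0, 0.002, -0.0]]
wrist_force: [0.0, 0.8, -0.2]
gripper_width: 0.596
clock: 21.4
ee_pos: [0.4655, 0.0645, 0.1868]
tool_rot: [[0.007, 0.981, -0.196], [0.0, -0.196, -0.981], [-1.0, 0.007, -0.001]]
wrist_force: [1.0, 0.3, 0.2]
gripper_width: 0.596
top rail (array([602.4,   9.5]), array([0., 0.]), 0.0)
top bar (array([ 444.1, -327.2]), array([ 25.3, 166. ]), 0.32)
side rail (array([600.5,  37.3]), array([ 20.5, 149. ]), 80.0)
side bar (array([ 442.6, -327.4]), array([ 25.3, 171.6]), 179.18)
```

View pics/crop5.png

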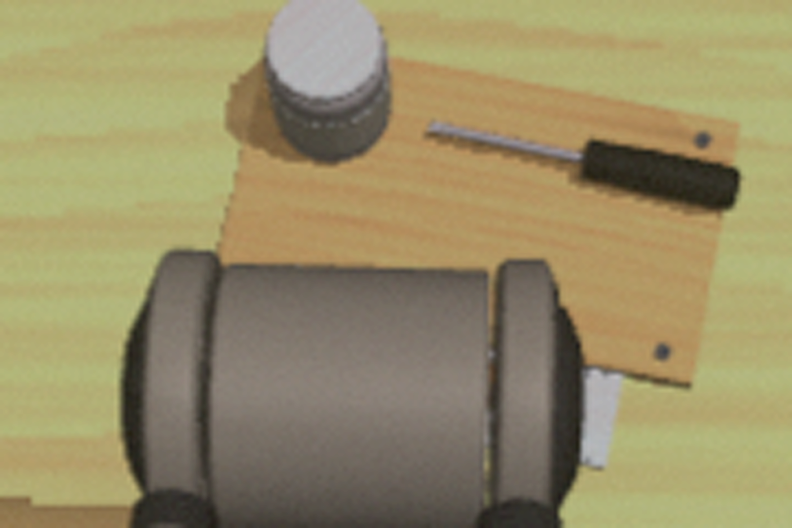

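The arm hides the top view, so I'll move it aside and look once more.

```bash
python3 -m inch '{"grip":[-0.2,-0.2,-0.2,-0.2,-0.2],"travel":[[0,0,-3],[0,0,-6],[0,0,-10],[0,0,-14],[0,0,-18]],"twist":[[0,0,0],[0,0,0],[0,0,0],[0,0,0],[0,0,0]]}' >/dev/null
python3 -m inch '{"grip":[-0.2,-0.2,-0.2,-0.2,-0.2],"travel":[[0,0,-3],[0,0,-6],[0,0,-10],[0,0,-13],[0,0,-13]],"twist":[[0,0,0],[0,0,0],[0,0,0],[0,0,0],[0,0,0]]}' 
python3 - <<'E'
from h import *
for n in('top','side'):
    p,d=optics.grab_frame(n);np.savez(f'{n}6.npz',p=p,d=d);cv2.imwrite(f'pics/{n}6.png',p[:,:,::-1])
    W=cloud(d,n);x,y,z=W[...,0],W[...,1],W[...,2]
    m=(x>.55)&(x<.66)&(y>-.07)&(y<.14)&(z>.04)&(z<.058);r=rect(W[m]);print(n,'rail',r)
    c=(.6225,.200) # edge
    mx,my=r[0]/1000; a=np.arctan(.2); print('perp dist',((c[0]+.2*my)-mx)*np.cos(a),'line fit angle',np.degrees(np.arctan(np.polyfit(W[m][:,1],W[m][:,0],1)[0])))
    m=(x>.3)&(x<.6)&(y>-.4)&(y<-.25)&(z>.07)&(z<.1);print(n,'bar',rect(W[m]))
p=cv2.imread('pics/top6.png')[110:230,220:400];cv2.imwrite('pics/crop6.png',cv2.convertScaleAbs(cv2.resize(p,None,fx=4.4,fy=4.4,interpolation=cv2.INTER_CUBIC),alpha=1.5))
E
```

```text
clock: 22.33
ee_pos: [0.5273, 0.3734, 0.182]
tool_rot: [[0.001, 0.981, -0.192], [0.003, -0.192, -0.981], [-1.0, 0.001, -0.003]]
wrist_force: [-0.2, -0.7, -0.4]
gripper_width: 0.601
top rail (array([601.6,  36.3]), array([ 17.7, 149. ]), 78.69)
perp dist 0.027613151827456384 line fit angle 11.168312617094319
top bar (array([ 444.1, -327.3]), array([ 25.9, 166. ]), 0.36)
side rail (array([599.5,  37.3]), array([ 21.3, 155.8]), 78.06)
perp dist 0.029868487381545468 line fit angle 10.778132406904975
side bar (array([ 445., -327.]), array([ 26.2, 172.5]), 0.41)
```

View pics/crop6.png

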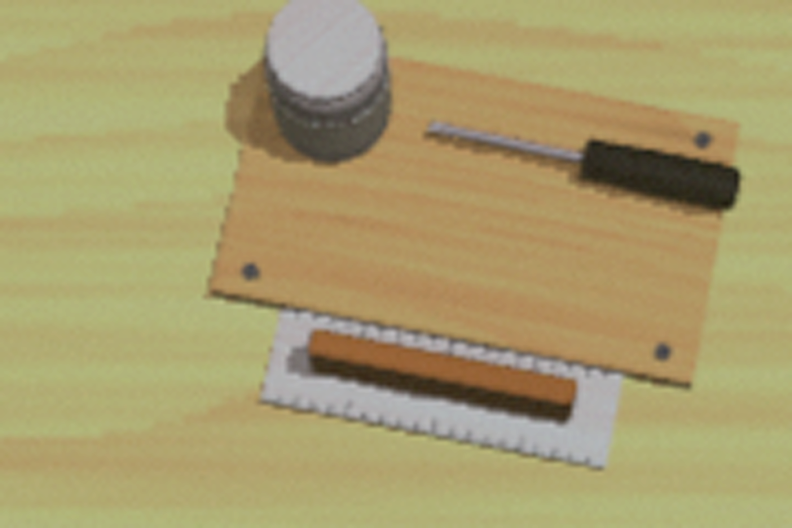

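The straightedge is flush along the edge and centred on it. The tin and screwdriver haven't moved. I'll hand it in.

```bash
python3 -c "
from station import arm
print(arm.get_obs()['dq']); print(arm.sign_off())"
```

```text
[-1.99468796 -1.56161028  2.37376421 -0.32159518 -0.2698096  -0.16571776]
the job is handed in; nothing more can be done
None
```

Both parts are placed and the job is handed in, at about 22.5 s on the robot's clock. The hand-in gives no verdict, so this rests on my own checks.

- **Glass lifter:** I gripped it by the bar and set it cups down on the tray floor at touch contact. It sits about 1 to 2 mm from the tray's centre, and its bar is within 0.5° of the tray's long axis. The bar's position had not changed in the last images.
- **Straightedge:** I laid it on the bench, pressed it against the panel's near edge until it stopped (8 to 15 N), then eased off and let go.
    - **Top camera:** its centre is 27.6 mm from the edge (28 mm is ideal), about 0.1° off parallel. Along the edge it is about 5 mm from the middle.
    - **Side camera:** it read less favourably, at 29.9 mm and about 0.5° off parallel. That is still within tolerance (31 mm and 1.4°) and is explained by its coarser depth and the 2 mm calibration.
    - **Contact:** the stop when pressing agrees with the top camera that it is flush.
- **Bystanders:** the tin and screwdriver look unmoved in the last picture. The tape roll was outside that crop; I never reached near it, and it was in place in earlier views.

The arm was clear of everything when I handed in, though its joints still showed a small residual motion of about 2°/s.

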